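Close the bench caliper on a lens blank

TASK

Someone left a small screwdriver lying across the bed of the bench caliper: take it away and put it in the blue job tray. Then gauge the lens blank that lies in the caliper: slide the jaw gently up to it until the blank is held between both jaws and the pointer on the slide stands between its two marks, never pressing the sprung face right back, and let go so that the slide stays there. Leave the blank flat on the bed, and everything else on the bench where it is.

Things in the scene. Friction and masses are not known exactly. Their poses are not given: they have to be found in the camera images.
- caliper: Bench caliper, fixed: aluminium bed 250 (x) x 70 (y) mm, flat top 13 mm above the worktop. Origin: centre of underside; x runs along the bed from slide to fixed jaw, z up. Fixed jaw: grey block at x = +100 to +120 mm, 30 mm high above the bed. Grey slide 42 x 86 mm, top at 33 mm, readout to 40 mm; its sprung face (44 mm wide, 1.5 to 15.5 mm above the bed) looks to the fixed jaw.
- jaw_slide (a joint): Travel of the slide along the caliper's +x in m: 0 = fully open, grows as the jaw closes, at most 0.130; starts between 0 and 0.012. With the sprung face free, the gap between the jaws is 0.160 minus this. Slides with a steady friction of about 6 N and stays where it is left.
- sprung_face (a joint): How far the slide's sprung face is pressed back, in m: 0 = free, 0.008 = right back on its stop (too hard). Spring: 1.5 N to begin plus 0.4 N per mm. A small steel pointer on the face moves over a white plate on top of the slide (-y side); it stands between the two dark marks, the measuring force, from 0.0015 to 0.0065.
- slide_grip (a point): Point in the slide's upright finger grip, on the bed's middle line, 57 mm above the worktop; may be pinched from above; moves with the slide. The grip is a black plate 12 mm thick (caliper x), 30 mm wide (caliper y), from 33 to 67 mm above the worktop, with 15 mm of flat slide top before and behind it.
- jaw_face (a point): Middle of the sprung face's contact surface (caliper x axis points to the fixed jaw), 6.5 mm above the bed; moves with slide and face.
- fixed_face (a point): Middle of the fixed jaw's contact surface, 6.5 mm above the bed; axes as the caliper's.
- blank_large: Uncut round lens blank, pale disc 67 mm across, 13 mm thick. Origin: centre of its underside. One of the two blanks lies flat on the caliper's bed near the fixed jaw, 4 to 20 mm short of it; the other lies on the paper envelope on the worktop and is not wanted. Which is which varies.
- blank_small: Uncut round lens blank, pale glass disc 58 mm across, 13 mm thick. Origin: centre of its underside. On the caliper or on the envelope, see blank_large.
- screwdriver: Precision screwdriver lying across the caliper's bed between slide and blank. 83 mm long along its own y: round handle 10 mm thick from y = -10 to +41 mm, thin 3 mm blade from there to y = -41 mm. Origin: middle of its length, at the level it lies on; its axis is 5 mm above that. 20 to 42 g, mostly in the handle; can roll.
- job_tray: Blue open plastic tray, 134 (x) x 196 (y) x 32 mm high, walls and floor 2.5 mm; a divider 16 mm high at y = 0 makes two cells of 126 x 95 mm. Origin: centre of its underside; y points roughly to the robot. It stands between the tall machine at the left (580 mm high) and the low one in the middle (250 mm, 290 with the case on it), which parts it from the caliper: carry over that one.
- tray_cell_a (a point): Middle of the floor of the tray's cell at +y (the empty cell, nearer the robot).
- tray_cell_b (a point): Middle of the floor of the tray's cell at -y (farther; holds a small lens block).
- lens_block: Small black suction lens block, 22 mm across and 16 mm high, standing in the tray's far cell. Bystander.
- envelope: White paper lens envelope, 90 x 90 x 13 mm, lying on the worktop at the right front with the unwanted blank on it. Bystander.
- mug: White mug, 91 mm high, behind the tray. Bystander.
- tweezers: Steel tweezers, 126 mm long, 8 mm high, lying between the caliper and the front edge of the worktop. Bystander.
- pen: Pen, 135 mm long, 16 mm thick, lying in front of the middle machine, under its table. Bystander.
- dropper: Brown dropper bottle, 34 mm across, 102 mm high, behind the caliper. Bystander.

How it is judged (in metres and radians):
On the way, in this order (a step that is already met when the one before it is completed fails the run):
1. the screwdriver lies in the job tray, released (x of screwdriver in the frame of job_tray between -0.06 and 0.062 m and y of screwdriver in the frame of job_tray between -0.094 and 0.094 m and z of screwdriver in the frame of job_tray below 0.025 m and linear speed of screwdriver below 0.03 m/s and contact force between the fingers and screwdriver below 0.05 N), for 0.2 s.
2. the blank is held between the sprung face and the fixed jaw, the pointer between its marks (value of joint sprung_face between 0.0015 and 0.0065 m and ((x of blank_large in the frame of fixed_face between -0.0365 and -0.0305 m and x of blank_large in the frame of jaw_face between 0.0305 and 0.0365 m and y of blank_large in the frame of fixed_face between -0.015 and 0.015 m and z of blank_large in the frame of caliper between 0.01 and 0.016 m and angle between blank_large's own z axis and vertical below 0.1 rad) or (x of blank_small in the frame of fixed_face between -0.032 and -0.026 m and x of blank_small in the frame of jaw_face between 0.026 and 0.032 m and y of blank_small in the frame of fixed_face between -0.015 and 0.015 m and z of blank_small in the frame of caliper between 0.01 and 0.016 m and angle between blank_small's own z axis and vertical below 0.1 rad))), for 0.2 s.
At the end, for the whole second after the job is handed in: The screwdriver rests in the job tray. The blank that lay in the caliper is flat on the bed within 15 mm of its middle line, against the fixed jaw and the sprung face (within 3 mm), the face pressed back 1.5 to 6.5 mm, and the slide stands still (all of step 2 and x of screwdriver in the frame of job_tray between -0.06 and 0.062 m and y of screwdriver in the frame of job_tray between -0.094 and 0.094 m and z of screwdriver in the frame of job_tray below 0.025 m and linear speed of screwdriver below 0.03 m/s and velocity of joint jaw_slide between -0.003 and 0.003 m/s); the robot touches nothing.
It fails at once if the sprung face is pressed right back on its stop (blank squeezed) (value of joint sprung_face above 0.0078 m).
It fails at once if a blank is carried off or knocked away (moved more than 50 mm) (distance of any of blank_large, blank_small from where it was at the start of the episode above 0.05 m).
It fails at once if a bystander is displaced by more than 30 mm (mug, tweezers, pen, envelope, dropper bottle, lens block) (distance of any of mug, tweezers, pen, envelope, lens_block, dropper from where it was at the start of the episode above 0.03 m).
It also fails if it takes over 72 s, if anything falls off the work surface, if the arm or the gripper's body presses on something with over 40 N, if the wrist force passes 120 N, or if a joint passes its speed limit or range.

ROBOT

A 6-joint arm with a two-finger parallel gripper is mounted at the origin on a cart in front of the work surface, level with it; the furniture and walls round the work are solid. World frame = base frame: x ahead of the robot, y to its left, z up, the work surface at z = 0. Lengths are in m, angles in degrees, forces in N, time in s.
With the tool pointing down it reaches from about 0.275 to 0.775 m from the base axis. Payload 14.6 kg.
Tool frame: the origin (TCP) lies at the very end of the fingers, on their centre line; the grasp point (between the pads) lies r.grasp_offset behind it (r.grasp_offset is the distance from the TCP to the grasp point, in m); z points along the fingers, y is the line along which they close (so a half turn about z gives the same grasp; the last joint's range is limited). The gripper opens to 85 mm and grips with 20 to 120 N. Pads are 22 mm wide; open, the fingers measure 114 mm over their backs; the gripper's body (76 mm by 85 mm) begins 54 mm behind the grasp point. The pads swing forward as they close: fully open they stand 13 mm farther back than shut.
Start: joints at [-74.845, 15.075, -2.767, 72.158, 0, 81.102], TCP at [0.214, -0.479, 0.196] pointing down, gripper open.
Joint ranges: [-151.79, 151.79], [-50.71, 97.33], [-67.44, 78.34], [-121.81, 120.89], [-77.56, 73.72], [-180, 180]. Speed limits (degrees/s): [108.29, 108.29, 147.25, 159.86, 180, 180].

INTERFACE

Orientations are given as [roll, pitch, yaw] about the fixed x, y, z axes, in that order (R = Rz(yaw) Ry(pitch) Rx(roll)).
In Python, from bench import r gives the robot as it stands.
- The arm moves only by the shell command python3 inch.py 'ROWS' [FORCE]. ROWS is a JSON object whose key "segments" holds a list of rows, 1 to 12 of them, each of 7 numbers: a rotation vector rx, ry, rz in degrees, then dx, dy, dz in m, then the opening from 0.0 (shut) to 1.0 (fully open); each row shifts and turns the commanded pose from where the row before left it, along the tool's axes as they then stand; what a row does not reach is not made up. A row lasts 1/10 s, in which the tool goes at most 0.05 m and 8.59 degrees, less where a joint would pass 70% of its speed; a pose out of reach is approached as far as the arm can. The fingers move at their own pace and stop on an object; FORCE is the grip in N (left out, the last holds). Time passes only in rows, so rows that do not move let the fingers close. It prints the time, the measured TCP pose, the force, the opening and the grip force at its end. Input that does not fit is refused with a message, and nothing moves.
- r.get_obs(): the state, without advancing time (a new reading comes with each control period).
- r.camera(name): name is "scene" or "side" or "wrist"; returns a dict with "img" (420x560x3 uint8, red, green, blue), "mtx" (3x3 intrinsics, pixels), "eye" and "attitude" of the camera in the world; the wrist camera has in their place "hand_eye" (4x4, takes a point from camera to tool coordinates, whose origin is the TCP and whose axes are the flange's). Camera axes: x right, y down, z forward; pixel columns grow to the right and rows downward; lengths in m; the calibration is good to about 2 mm. A picture is of the moment at which its call begins: read the wrist's pose just before it. There is no depth.
- r.hand_in(): hands the job in; it is judged then, once.
The state is a dict: "time": time; "joint_pos": joint angles; "joint_vel": joint speeds; "tau": joint torques, N m; "eef_pos": TCP position; "tcp_rot": TCP orientation; "contact_force": force on the tool from outside, world axes, zero at the start; "ft_torque": the same for the moment, N m; "finger_gap": opening from 0.0 (shut) to 1.0 (fully open); "gripper_force": force on a finger pad.
Only numpy, scipy, OpenCV 4.12 (cv2) and the standard library are available. Lean on these libraries where they do the work, as an engineer would, in place of code of your own. Each camera call takes 0.05 s, during which the arm holds its last target. There are 200 camera calls.

## Working session

There is one attempt and no reset: what is moved stays moved. The work goes in short steps, Python scripts to look and compute and a shell command to move; the robot and the scene stay as the last step left them, time stands still between calls to the robot, and variables do not carry over. Pictures are saved under pics/ and viewed, at most 10 in all, crops included, and the job is handed in when it is done.

```bash
ls; mkdir -p pics
python3 - <<'E'
from bench import r
import cv2
o=r.get_obs();print({k:o[k] for k in('time','eef_pos','tcp_rot','finger_gap')},r.grasp_offset)
for n in('scene','side'):
    c=r.camera(n);cv2.imwrite(f'pics/{n}0.png',c['img'][:,:,::-1]);print(n,c['mtx'],c['eye'],c['attitude'])
c=r.camera('wrist');print(c['mtx'],c['hand_eye']);cv2.imwrite('pics/wrist0.png',c['img'][:,:,::-1])
E
```

```text
bench.py
inch.py
pics
{'time': 0.0, 'eef_pos': array([ 0.21388192, -0.47912357,  0.19593188]), 'tcp_rot': array([-1.79941327e+02, -7.39985332e-03,  2.40529718e+01]), 'finger_gap': 0.9973218309871367} 0.0187
scene [[466.05826969   0.         277.91656858]
 [  0.         466.05826969 208.70524729]
 [  0.           0.           1.        ]] [-0.35103265 -0.6199941   0.57806809] [-114.98987105    0.1566396   -58.39748698]
side [[411.52237617   0.         280.31714548]
 [  0.         411.52237617 203.36023595]
 [  0.           0.           1.        ]] [-0.24416021 -0.56231458  0.47517844] [-112.818461     -0.73476917  -56.80050149]
[[322.27902139   0.         276.21263544]
 [  0.         322.27902139 208.20911298]
 [  0.           0.           1.        ]] [[ 1.27488275e-03 -9.55530048e-01 -2.94891000e-01  7.52646375e-02]
 [ 9.99999167e-01  1.27833419e-03  1.81066758e-04 -2.86439424e-04]
 [ 2.03954520e-04 -2.94890985e-01  9.55530881e-01 -1.77562017e-01]
 [ 0.00000000e+00  0.00000000e+00  0.00000000e+00  1.00000000e+00]]
```

View pics/scene0.png

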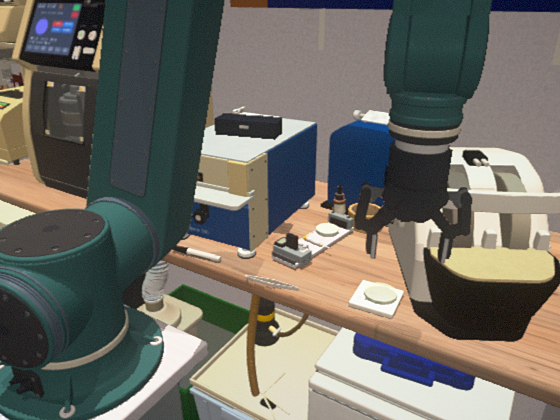

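View pics/wrist0.png

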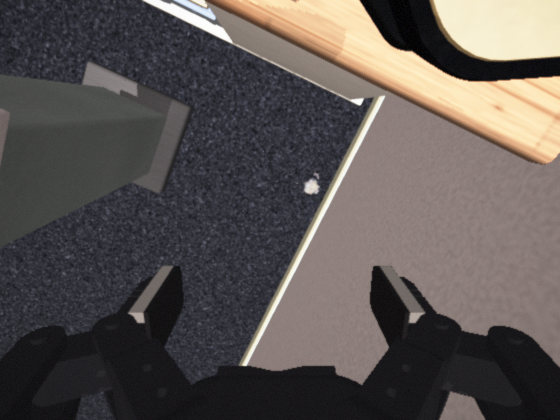

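```bash
cat > h.py <<'E'
import numpy as np, cv2
from scipy.spatial.transform import Rotation as R
from bench import r
def cam(n,save=None):
    o=r.get_obs(); c=r.camera(n)
    if n=='wrist':
        Rt=R.from_euler('xyz',o['tcp_rot'],degrees=True).as_matrix(); H=np.array(c['hand_eye'])
        A=Rt@H[:3,:3]; e=Rt@H[:3,3]+o['eef_pos']
    else: A=R.from_euler('xyz',c['attitude'],degrees=True).as_matrix(); e=np.array(c['eye'])
    if save:
        cv2.imwrite(f'pics/{save}.png',c['img'][:,:,::-1]); np.savez(f'pics/{save}.npz',K=c['mtx'],A=A,e=e)
    return c['img'],np.array(c['mtx']),A,e
def load(s): d=np.load(f'pics/{s}.npz'); return d['K'],d['A'],d['e']
def plane(s,uv,z):
    K,A,e=load(s); d=A@np.linalg.solve(K,[uv[0],uv[1],1]); return e+d*(z-e[2])/d[2]
def tri(views):  # [(save,uv),...]
    M=np.zeros((3,3));b=np.zeros(3);L=[]
    for s,uv in views:
        K,A,e=load(s); d=A@np.linalg.solve(K,[uv[0],uv[1],1]); d/=np.linalg.norm(d); P=np.eye(3)-np.outer(d,d); M+=P;b+=P@e;L.append((e,P))
    p=np.linalg.solve(M,b); return p,[round(float(np.linalg.norm(P@(p-e)))*1e3,1) for e,P in L]
def proj(s,p):
    K,A,e=load(s); q=K@(A.T@(np.array(p)-e)); return q[:2]/q[2]
def totool(dw):  # world vector -> tool axes
    return R.from_euler('xyz',r.get_obs()['tcp_rot'],degrees=True).as_matrix().T@np.array(dw)
E
python3 - <<'E'
from h import *
i,*_=cam('scene','s1'); j,*_=cam('side','d1')
for uv in[(328,230),(290,243),(380,293),(340,215),(246,253),(205,255)]: print(uv,plane('s1',uv,0.0).round(3))
print(r.get_obs()['time'])
cv2.imwrite('pics/s1c.png',cv2.resize(i[190:290,180:380,::-1],(800,400),interpolation=cv2.INTER_CUBIC))
E
```

```text
(328, 230) [ 0.659 -0.154  0.   ]
(290, 243) [ 0.545 -0.103  0.   ]
(380, 293) [ 0.457 -0.374  0.   ]
(340, 215) [ 0.76  -0.142  0.   ]
(246, 253) [ 0.446 -0.036  0.   ]
(205, 255) [0.387 0.043 0.   ]
0.25
```

View pics/s1c.png

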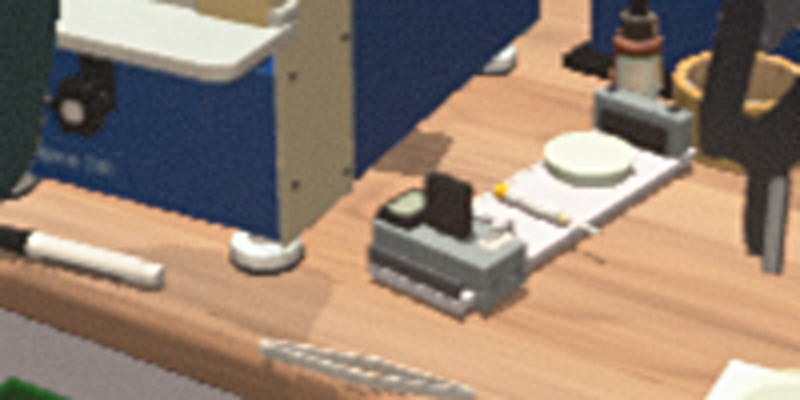

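```bash
python3 inch.py '{"segments": [[0,0,0,0,0,-0.04,1],[0,0,0,0,0,-0.045,1],[0,0,0,0,0,-0.045,1],[0,0,0,0.043,-0.021,0,1],[0,0,0,0.043,-0.021,0,1],[0,0,0,0.043,-0.021,0,1],[0,0,0,0.043,-0.021,0,1],[0,0,0,0.043,-0.021,0,1],[0,0,0,0.043,-0.021,0,1],[0,0,0,0.043,-0.021,0,1],[0,0,0,0.043,-0.021,0,1],[0,0,0,0.043,-0.021,0,1]]}' && python3 inch.py '{"segments": [[0,0,8.5,0,0,0,1],[0,0,8.5,0,0,0,1],[0,0,8.5,0,0,0,1],[0,0,8.5,0,0,0,1],[0,0,8.5,0,0,0,1],[0,0,8.5,0,0,0,1],[0,0,8.5,0,0,0,1],[0,0,8.5,0,0,0,1],[0,0,8.5,0,0,0,1],[0,0,8.5,0,0,0,1],[0,0,8.5,0,0,0,1],[0,0,8.5,0,0,0,1]]}' && python3 inch.py '{"segments": [[0,0,8.5,0,0,0,1],[0,0,8.5,0,0,0,1],[0,0,8.5,0,0,0,1],[0,0,0,0,0,0,1],[0,0,0,0,0,0,1]]}'
python3 - <<'E'
from h import *
o=r.get_obs();print(o['tcp_rot'],o['joint_pos'].round(1),np.linalg.norm(o['joint_vel']))
cam('wrist','w1')
E
```

```text
time: 1.45
eef_pos: [0.4912, -0.1473, 0.3264]
tcp_rot: [180.0, -0.0, 24.1]
contact_force: [-0.9, -1.2, 0.5]
finger_gap: 0.999
gripper_force: 0.0
time: 2.65
eef_pos: [0.3288, -0.306, 0.3271]
tcp_rot: [-170.6, 4.0, -60.2]
contact_force: [0.1, -1.2, 0.5]
finger_gap: 0.999
gripper_force: 0.0
time: 3.15
eef_pos: [0.2275, -0.3383, 0.3281]
tcp_rot: [-167.8, 8.5, -77.5]
contact_force: [0.6, 0.4, 0.3]
finger_gap: 1.004
gripper_force: 0.0
[-167.77230626    8.46059592  -77.46294802] [-77.5   7.4   5.7  96.7  12.2 179.9] 2.680200642126287
```

View pics/w1.png

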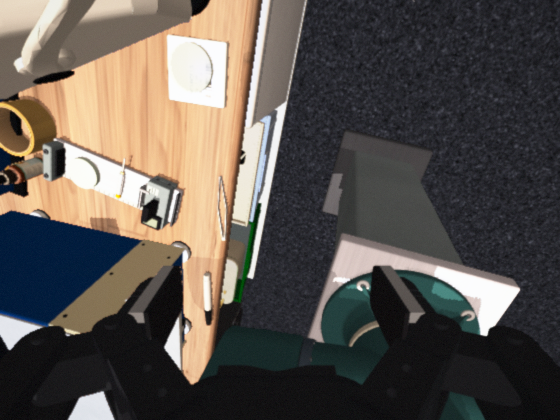

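Run:
```python
from h import *
o=r.get_obs();A=R.from_euler('xyz',o['tcp_rot'],degrees=True);B=R.from_euler('xyz',[180,0,-50],degrees=True)
print((A.inv()*B).as_rotvec(degrees=True)/4)
```

```text
[-3.49844604  1.33604967 -7.02457214]
```

```bash
python3 inch.py '{"segments": [[-3.5,1.34,-7.02,0,0,0,1],[-3.5,1.34,-7.02,0,0,0,1],[-3.5,1.34,-7.02,0,0,0,1],[-3.5,1.34,-7.02,0,0,0,1],[0,0,-8.5,0,0,0,1],[0,0,-8.5,0,0,0,1],[0,0,-8.5,0,0,0,1],[0,0,-8.5,0,0,0,1],[0,0,-8.5,0,0,0,1],[0,0,-8.5,0,0,0,1],[0,0,-8.5,0,0,0,1],[0,0,-8.5,0,0,0,1]]}' >/dev/null&& python3 inch.py '{"segments": [[0,0,-8.5,0,0,0,1],[0,0,-8.5,0,0,0,1],[0,0,-8.5,0,0,0,1],[0,0,-8.5,0,0,0,1],[0,0,-8.5,0,0,0,1],[0,0,-8.5,0,0,0,1],[0,0,-8.5,0,0,0,1],[0,0,-8.5,0,0,0,1],[0,0,-8.5,0,0,0,1],[0,0,-8.5,0,0,0,1],[0,0,-8.5,0,0,0,1],[0,0,-8.5,0,0,0,1]]}'  && python3 inch.py '{"segments": [[0,0,-8.5,0,0,0,1],[0,0,-8.5,0,0,0,1],[0,0,-8.5,0,0,0,1],[0,0,-8.5,0,0,0,1],[0,0,-8.5,0,0,0,1],[0,0,-8.5,0,0,0,1],[0,0,-8.5,0,0,0,1],[0,0,-8.5,0,0,0,1],[0,0,0,0,0,0,1]]}'
python3 - <<'E'
from h import *
o=r.get_obs();print(o['tcp_rot'],o['eef_pos'],o['joint_pos'].round(1))
print(totool(np.array([0.56,-0.14,0.33])-o['eef_pos']))
for n,uv in dict(slideL=(147,226),jawtop=(52,160),blank=(85,173),scb=(117,197),scr=(127,157)).items(): print(n,plane('w1',uv,0.02).round(3))
E
```

```text
time: 5.6
eef_pos: [0.2294, -0.3373, 0.3283]
tcp_rot: [-180.0, 0.0, 120.5]
contact_force: [0.4, 0.3, -0.0]
finger_gap: 1.0
gripper_force: 0.0
time: 6.5
eef_pos: [0.2292, -0.3374, 0.3283]
tcp_rot: [-180.0, -0.0, -171.7]
contact_force: [0.7, 0.2, -0.6]
finger_gap: 1.004
gripper_force: 0.0
[-1.79980595e+02 -2.74003373e-03 -1.71710515e+02] [ 0.22919336 -0.33738891  0.3282521 ] [-67.3   2.9   2.4  89.5  -0.  -75.6]
[-0.35580884  0.14763212 -0.00181492]
slideL [ 0.501 -0.089  0.02 ]
jawtop [ 0.689 -0.173  0.02 ]
blank [ 0.623 -0.165  0.02 ]
scb [ 0.561 -0.133  0.02 ]
scr [ 0.538 -0.217  0.02 ]
```

```bash
python3 inch.py '{"segments": [[0,0,0,-0.044,0.0147,0,1],[0,0,0,-0.044,0.0147,0,1],[0,0,0,-0.044,0.0147,0,1],[0,0,0,-0.044,0.0147,0,1],[0,0,0,-0.044,0.0147,0,1],[0,0,0,-0.044,0.0147,0,1],[0,0,0,-0.044,0.0147,0,1],[0,0,0,-0.044,0.0147,0,1]]}' >/dev/null && python3 inch.py '{"segments": [[0,0,-8.5,0,0,0.03,1],[0,0,-8.5,0,0,0,1],[0,0,-8.5,0,0,0,1],[0,0,-8.5,0,0,0,1],[0,0,-8.5,0,0,0,1],[0,0,-8.5,0,0,0,1],[0,0,-8.5,0,0,0,1],[0,0,0,0,0,0,1],[0,0,0,0,0,0,1]]}'
python3 - <<'E'
from h import *
o=r.get_obs();print(o['joint_pos'].round(1))
i,*_=cam('wrist','w2'); cv2.imwrite('pics/w2b.png',cv2.resize(i[:,:,::-1],(800,600),interpolation=cv2.INTER_CUBIC))
E
```

```text
time: 8.2
eef_pos: [0.5607, -0.172, 0.2981]
tcp_rot: [180.0, -0.0, -112.9]
contact_force: [0.0, -0.3, -0.1]
finger_gap: 1.002
gripper_force: 0.0
[-25.   21.4  22.3  90.9  -0.  -92.1]
```

View pics/w2b.png

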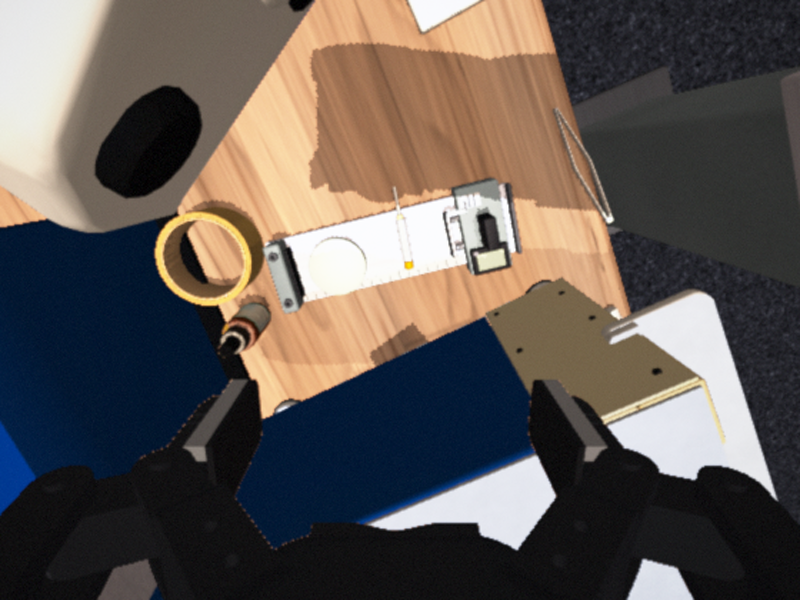

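Run:
```python
from h import *
s=lambda x,y:(x*.7-.15,y*.7-.15)
c=lambda x,y:(x/4+180,y/4+190)
P=lambda n,a,z:print(n,plane('w2',s(*a),z).round(4))
print(r.camera('wrist')['img'].shape)
for n,a,b in[('handle',(409,268),(499,188)),('tip',(394,187),(601,235)),('blank',(338,262),(588,150)),('gripTop',(486,222),(448,178))]:
    p,e=tri([('w2',s(*a)),('s1',c(*b))]); print(n,p.round(4),e)
P('handle',(409,268),.018);P('junction',(402,218),.018);P('tip',(394,187),.018)
a=plane('w2',s(409,268),.018);b=plane('w2',s(394,187),.018);print('len',np.linalg.norm(a-b),np.degrees(np.arctan2(*(a-b)[1::-1])))
for z,q in[(.013,[(305,302),(463,265)]),(.013,[(302,240),(455,200)])]:
    a,b=[plane('w2',s(*t),z) for t in q];print('bed edge',a.round(4),b.round(4),np.degrees(np.arctan2(*(a-b)[1::-1])))
P('blank',(338,262),.026)
P('grip',(486,222),.067)
```

```text
(420, 560, 3)
handle [ 0.5609 -0.1352  0.0193] [0.9, 0.9]
tip [ 0.5437 -0.2147  0.0174] [0.6, 0.6]
blank [ 0.6225 -0.1685  0.0275] [0.9, 0.9]
gripTop [ 0.4769 -0.1531  0.0679] [5.2, 5.2]
handle [ 0.5606 -0.134   0.018 ]
junction [ 0.5478 -0.1836  0.018 ]
tip [ 0.5435 -0.2142  0.018 ]
len 0.08197084839711628 77.94214877006395
bed edge [ 0.6761 -0.1413  0.013 ] [ 0.5085 -0.1143  0.013 ] -9.152945154987362
bed edge [ 0.6499 -0.2018  0.013 ] [ 0.493 -0.179  0.013] -8.24373984983533
blank [ 0.6232 -0.1691  0.026 ]
grip [ 0.4789 -0.1578  0.067 ]
```

```bash
python3 inch.py '{"segments": [[0,0,-5.45,0,0,0,0.4],[0,0,-5.45,0,0,0,0.4],[0,0,0,-0.0113,0.0078,0.04,0.4],[0,0,0,0,0,0,0.4],[0,0,0,0,0,0,0.4]]}' 25
python3 - <<'E'
from h import *
s=lambda x,y:(x*.7-.15,y*.7-.15)
for a in[(265,413),(485,318),(370,365)]: print(plane('w2',s(*a),.25).round(3),plane('w2',s(*a),.02).round(3))
i,*_=cam('wrist','w3'); cv2.imwrite('pics/w3b.png',cv2.resize(i[60:260,150:400,::-1],(800,640),interpolation=cv2.INTER_CUBIC)[:600])
for p in[(.5554,-.1593,.018),(.5607,-.1343,.018),(.5435,-.2142,.018)]: print(proj('w3',p).round(1),((proj('w3',p)-[150,60])*3.2).round())
E
```

```text
time: 8.8
eef_pos: [0.5551, -0.16, 0.2591]
tcp_rot: [180.0, -0.0, -101.7]
contact_force: [0.4, 0.2, 0.8]
finger_gap: 0.4
gripper_force: 0.0
[ 0.651 -0.143  0.25 ] [ 0.773 -0.042  0.02 ]
[ 0.519 -0.148  0.25 ] [ 0.507 -0.054  0.02 ]
[ 0.585 -0.147  0.25 ] [ 0.641 -0.051  0.02 ]
[275.9 169. ] [403. 349.]
[275.8 188. ] [403. 410.]
[276.4 124.8] [404. 207.]
```

View pics/w3b.png

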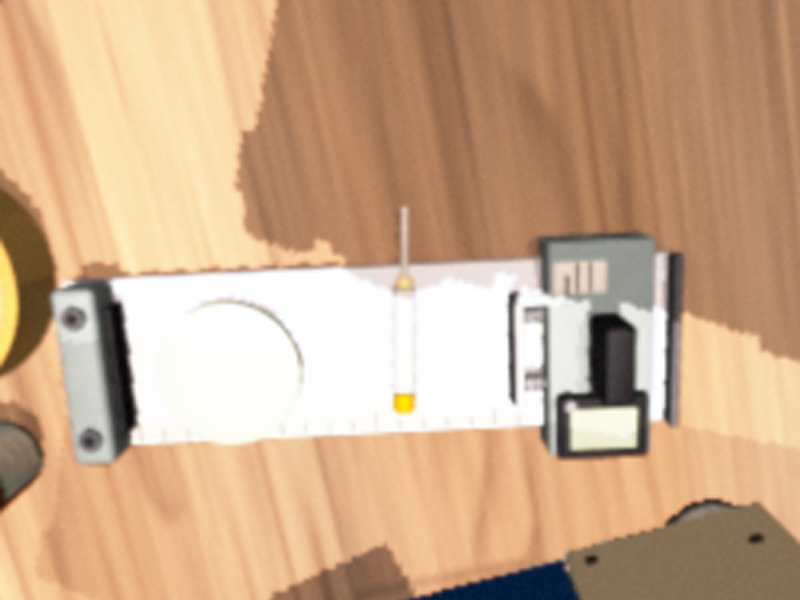

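```bash
python3 inch.py '{"segments": [[0,0,0,0,0,0.04,0.35],[0,0,0,0,0,0.04,0.35],[0,0,0,0,0,0.04,0.35],[0,0,0,0,0,0.04,0.35],[0,0,0,0,0,0.04,0.35],[0,0,0,0,0,0,0.35]]}' && python3 inch.py '{"segments": [[0,0,0,0,0,0.015,0.35],[0,0,0,0,0,0.015,0.35],[0,0,0,0,0,0.01,0.35],[0,0,0,0,0,0.004,0.35],[0,0,0,0,0,0,0.35],[0,0,0,0,0,0,0.35]]}'
```

```text
time: 9.45
eef_pos: [0.555, -0.1604, 0.0562]
tcp_rot: [179.8, 0.0, -101.7]
contact_force: [-0.2, 0.5, 0.5]
finger_gap: 0.352
gripper_force: 0.0
time: 10.05
eef_pos: [0.5557, -0.1604, 0.0152]
tcp_rot: [-179.9, -0.0, -101.6]
contact_force: [0.6, -0.4, -0.3]
finger_gap: 0.352
gripper_force: 0.0
```

```bash
python3 inch.py '{"segments": [[0,0,0,0,0,0.001,0.35],[0,0,0,0,0,0,0],[0,0,0,0,0,0,0],[0,0,0,0,0,0,0],[0,0,0,0,0,0,0],[0,0,0,0,0,0,0],[0,0,0,0,0,0,0]]}' 25
```

```text
time: 10.75
eef_pos: [0.555, -0.16, 0.0131]
tcp_rot: [180.0, -0.0, -101.6]
contact_force: [0.5, 0.7, 0.5]
finger_gap: -0.001
gripper_force: 0.0
```

Run:
```python
from h import *
i,*_=cam('wrist','w4'); j,*_=cam('scene','s4')
cv2.imwrite('pics/w4b.png',np.vstack([cv2.resize(i[130:410,150:420,::-1],(386,400)),np.zeros((10,386,3),np.uint8)])[:400])
a=cv2.resize(i[130:410,150:400,::-1],(400,448),interpolation=cv2.INTER_CUBIC); b=cv2.resize(j[190:302,260:360,::-1],(400,448),interpolation=cv2.INTER_CUBIC)
cv2.imwrite('pics/w4b.png',np.hstack([a,b]))
```

```text
(no output)
```

View pics/w4b.png

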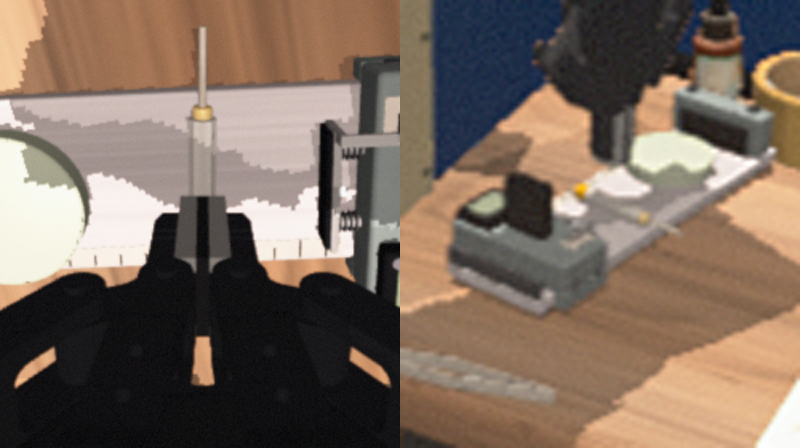

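Run:
```python
from h import *
for z in(.013,.03,.05,.07): 
    q=proj('s4',(.555,-.16,z)); w=proj('w4',(.555,-.16,z)); print(z,((q-[260,190])*4+[400,0]).round(),((w-[150,130])*1.6).round())
for p in [(.5607,-.1343,.018),(.5435,-.2142,.018)]:print(((proj('s4',p)-[260,190])*4+[400,0]).round(),((proj('w4',p)-[150,130])*1.6).round())
for uv in [(203,28),(203,200)]:print(uv,plane('w4',np.array(uv)/1.6+[150,130],.018))
for z in(.02,.04,.05,.06):print(z,plane('s4',((610-400)/4+260,155/4+190),z))
```

```text
0.013 [608. 210.] [201. 177.]
0.03 [609. 186.] [201. 197.]
0.05 [610. 157.] [201. 225.]
0.07 [611. 128.] [200. 261.]
[576. 189.] [200. 247.]
[679. 234.] [202.  29.]
(203, 28) [ 0.54315773 -0.21430092  0.018     ]
(203, 200) [ 0.55563785 -0.15308095  0.018     ]
0.02 [ 0.6096833  -0.13243118  0.02      ]
0.04 [ 0.57525324 -0.14990442  0.04      ]
0.05 [ 0.55803821 -0.15864104  0.05      ]
0.06 [ 0.54082318 -0.16737766  0.06      ]
```

Run:
```python
from h import *
print(tri([('w4',np.array((203,197))/1.6+[150,130]),('s4',((612-400)/4+260,157/4+190))]))
# tip front edge mid in tool coords assumption: 11mm toward +tool x
K,A,e=load('w4')
for z in(.03,.04,.045,.05,.055):
    p=np.array([.555,-.16,z])+np.array([-.0023,-.0108,0]); print(z,((proj('w4',p)-[150,130])*1.6).round(),((proj('s4',p)-[260,190])*4+[400,0]).round())
j=cv2.imread('pics/s4.png');cv2.imwrite('pics/s4z.png',cv2.resize(j[200:250,285:345],(720,600),interpolation=cv2.INTER_CUBIC))
```

```text
(array([ 0.55166196, -0.16647884,  0.05188419]), [3.2, 3.2])
0.03 [201. 167.] [623. 192.]
0.04 [201. 179.] [623. 178.]
0.045 [201. 185.] [623. 171.]
0.05 [201. 192.] [624. 163.]
0.055 [201. 199.] [624. 156.]
```

View pics/s4z.png

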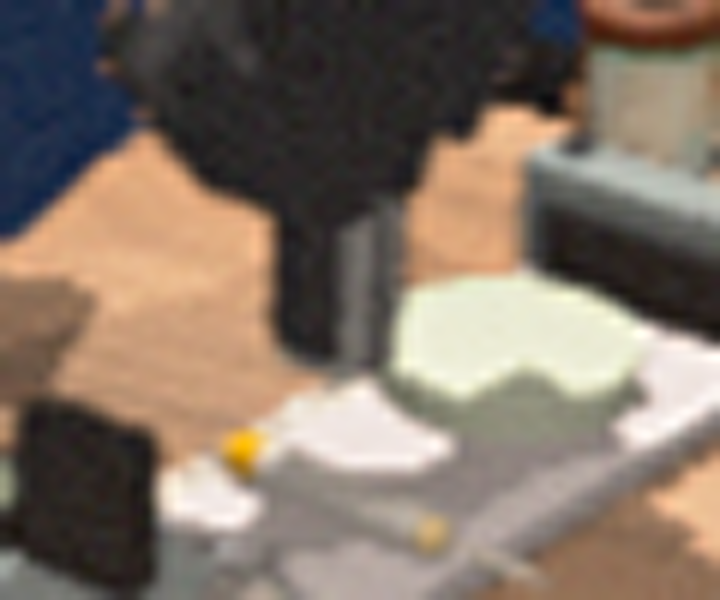

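```bash
python3 inch.py '{"segments": [[0,0,0,0,0,0,0.3],[0,0,0,0,0,0,0.3],[0,0,0,0,0,0.01,0.3],[0,0,0,0,0,0.01,0.3],[0,0,0,0,0,0,0.3]]}' 25
python3 - <<'E'
from h import *
i,*_=cam('wrist','w5'); j,*_=cam('scene','s5'); print(r.get_obs()['contact_force'])
a=cv2.resize(i[130:410,150:400,::-1],(400,448),interpolation=cv2.INTER_CUBIC); b=cv2.resize(j[205:255,290:335,::-1],(400,448),interpolation=cv2.INTER_CUBIC)
cv2.imwrite('pics/w5b.png',np.hstack([a,b]))
E
```

```text
time: 11.35
eef_pos: [0.5539, -0.1596, -0.0087]
tcp_rot: [179.8, 0.0, -101.6]
contact_force: [-0.5, 0.7, 0.9]
finger_gap: 0.299
gripper_force: 0.0
[ 0.02951752 -0.05857649 -0.0650572 ]
```

View pics/w5b.png

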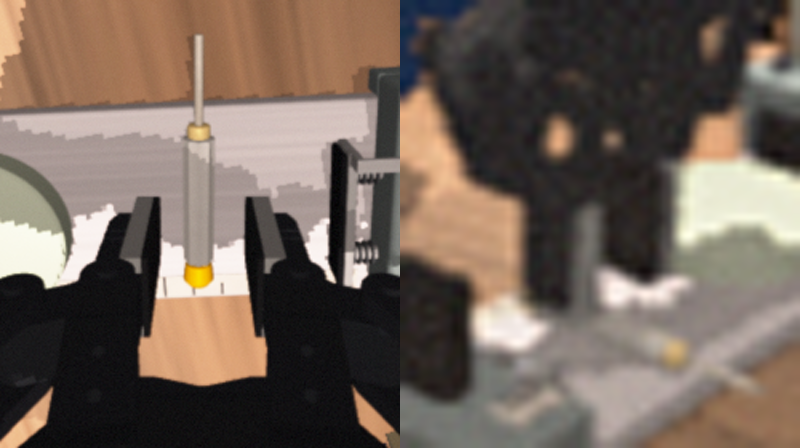

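```bash
python3 inch.py '{"segments": [[0,0,0,0,0,0.005,0.3],[0,0,0,0,0,0.003,0.3],[0,0,0,0,0,0,0.3]]}'|grep -E 'eef|force'; python3 inch.py '{"segments": [[0,0,0,0,0,0.0015,0.3],[0,0,0,0,0,0,0.3]]}'|grep -E 'eef|force'; python3 inch.py '{"segments": [[0,0,0,0,0,0.0015,0.3],[0,0,0,0,0,0,0.3]]}'|grep -E 'eef|force'
```

```text
eef_pos: [0.5547, -0.1599, -0.0153]
contact_force: [-0.7, -0.3, -0.3]
gripper_force: 0.0
eef_pos: [0.5549, -0.16, -0.0164]
contact_force: [0.1, 0.6, -0.2]
gripper_force: 0.0
eef_pos: [0.5549, -0.16, -0.018]
contact_force: [0.2, 0.2, -0.1]
gripper_force: 0.0
```

```bash
for k in 1 ; do python3 inch.py '{"segments": [[0,0,0,0,0,0.002,0.3],[0,0,0,0,0,0,0.3]]}'|grep -E 'eef|force'; python3 inch.py '{"segments": [[0,0,0,0,0,0.0015,0.3],[0,0,0,0,0,0,0.3]]}'|grep -E 'eef|force'; python3 inch.py '{"segments": [[0,0,0,0,0,0.001,0.3],[0,0,0,0,0,0,0.3]]}'|grep -E 'eef|force'; done
```

```text
eef_pos: [0.5549, -0.16, -0.0201]
contact_force: [0.8, 0.7, 0.6]
gripper_force: 0.0
eef_pos: [0.5548, -0.16, -0.0216]
contact_force: [-0.2, 0.0, 0.3]
gripper_force: 0.0
eef_pos: [0.555, -0.16, -0.022]
contact_force: [-2.0, 1.2, 7.3]
gripper_force: 3.6
```

```bash
python3 inch.py '{"segments": [[0,0,0,0,0,-0.0025,0.3],[0,0,0,0,0,0,0],[0,0,0,0,0,0,0],[0,0,0,0,0,0,0],[0,0,0,0,0,0,0],[0,0,0,0,0,0,0]]}' 25
```

```text
time: 13.35
eef_pos: [0.5551, -0.1601, -0.0197]
tcp_rot: [-180.0, -0.0, -101.6]
contact_force: [0.0, -0.1, 5.7]
finger_gap: 0.107
gripper_force: 25.8
```

```bash
python3 inch.py '{"segments": [[0,0,0,0,0,-0.01,0],[0,0,0,0,0,-0.03,0],[0,0,0,0,0,-0.045,0],[0,0,0,0,0,-0.045,0],[0,0,0,0,0,-0.045,0],[0,0,0,0,0,-0.045,0],[0,0,0,0,0,-0.045,0],[0,0,0,0,0,-0.045,0],[0,0,0,0,0,-0.045,0]]}' && python3 inch.py '{"segments": [[0,0,0,-0.0415,0.0219,0,0],[0,0,0,-0.0415,0.0219,0,0],[0,0,0,-0.0415,0.0219,0,0],[0,0,0,-0.0415,0.0219,0,0],[0,0,0,-0.0415,0.0219,0,0],[0,0,0,-0.0415,0.0219,0,0],[0,0,0,-0.0415,0.0219,0,0],[0,0,0,-0.0415,0.0219,0,0],[0,0,0,0,0,0,0],[0,0,0,0,0,0,0]]}'
python3 - <<'E'
from h import *
i,*_=cam('wrist','w6'); j,*_=cam('scene','s6');cam('side','d6')
a=cv2.resize(i[:,:,::-1],(800,600),interpolation=cv2.INTER_CUBIC)
cv2.imwrite('pics/w6b.png',a)
h=cv2.cvtColor(i,cv2.COLOR_RGB2HSV)
m=cv2.inRange(h,(95,80,40),(130,255,255))
n,l,st,ce=cv2.connectedComponentsWithStats(m)
for k in range(1,n):
    if st[k,4]>150: print(st[k],ce[k].round(),i[l==k].mean(0).round())
E
```

```text
time: 14.25
eef_pos: [0.5542, -0.1596, 0.3378]
tcp_rot: [-180.0, -0.0, -101.6]
contact_force: [0.6, -0.5, 0.8]
finger_gap: 0.106
gripper_force: 25.4
time: 15.25
eef_pos: [0.4498, 0.2013, 0.3356]
tcp_rot: [-180.0, -0.0, -101.5]
contact_force: [0.4, -0.4, -0.9]
finger_gap: 0.108
gripper_force: 25.4
[280 180  22  80 976] [290. 216.] [ 69. 148. 204.]
[ 170  183  104   92 6701] [223. 228.] [ 61. 138. 193.]
```

View pics/w6b.png

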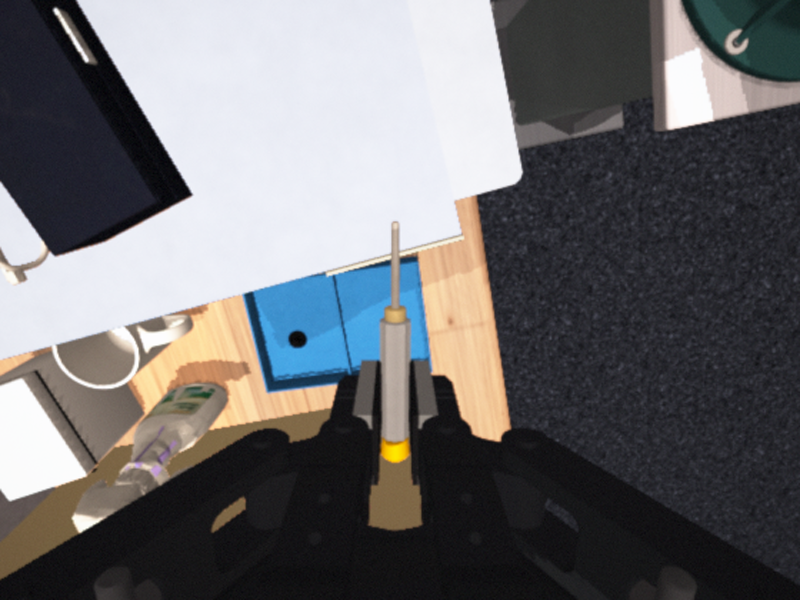

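Run:
```python
from h import *
s=lambda x,y:(x*.7-.15,y*.7-.15)
P=lambda n,a,z:print(n,plane('w6',s(*a),z).round(3))
print(load('w6')[2])
P('farR outer corner',(268,390),.032);P('far left',(245,292),.032)
P('div a',(334,275),.016);P('div b',(351,375),.016)
P('near edge a',(418,258),.032);P('near edge b',(430,358),.032)
P('bottom edge mid',(330,383),.032)
P('bottom inner floor corner',(272,378),.0025)
P('block',(298,339),.016)
for z in(.25,):
  P('mach edge',(463,237),z);P('mach edge',(245,292),z);P('mach edge2',(0,360),z)
P('tall',(345,410),0);P('tall',(230,430),0)
P('mug',(95,355),.09)
K,A,e=load('w6')
for uv in[(395,225),(395,315),(395,455)]:
    d=np.linalg.solve(K,[*s(*uv),1]); H=np.array(r.camera('wrist')['hand_eye']); D=H[:3,:3]@d; t=(-.03-H[2,3])/D[2]; print('tool pt at z=-.03',(H[:3,3]+t*D).round(4))
```

```text
[0.43430312 0.12737812 0.51312407]
farR outer corner [0.632 0.355 0.032]
far left [0.623 0.235 0.032]
div a [0.526 0.239 0.016]
div b [0.536 0.363 0.016]
near edge a [0.431 0.235 0.032]
near edge b [0.439 0.352 0.032]
bottom edge mid [0.559 0.361 0.032]
bottom inner floor corner [0.634 0.354 0.002]
block [0.586 0.306 0.016]
mach edge [0.405 0.179 0.25 ]
mach edge [0.538 0.186 0.25 ]
mach edge2 [0.701 0.199 0.25 ]
tall [0.557 0.417 0.   ]
tall [0.709 0.416 0.   ]
mug [0.767 0.256 0.09 ]
tool pt at z=-.03 [ 0.054   0.0004 -0.03  ]
tool pt at z=-.03 [ 0.0235  0.0004 -0.03  ]
tool pt at z=-.03 [-0.0322  0.0005 -0.03  ]
```

```bash
python3 inch.py '{"segments": [[0,0,8.4,0,0,0,0],[0,0,8.4,0,0,0,0],[0,0,8.4,0,0,0,0],[0,0,8.3,0,0,0,0],[0,0,0,-0.0346,0.0157,0,0],[0,0,0,-0.0346,0.0157,0,0],[0,0,0,-0.0346,0.0157,0,0],[0,0,0,0,0,0,0],[0,0,0,0,0,0.04,0],[0,0,0,0,0,0.04,0],[0,0,0,0,0,0.04,0],[0,0,0,0,0,0,0]]}'
python3 - <<'E'
from h import *
i,*_=cam('wrist','w7');h=cv2.cvtColor(i,cv2.COLOR_RGB2HSV);m=cv2.inRange(h,(95,100,90),(125,255,255))
n,l,st,ce=cv2.connectedComponentsWithStats(m)
for k in range(1,n):
    if st[k,4]>150: print(st[k],ce[k].round(),i[l==k].mean(0).round())
for n,p in dict(ca=(.482,.298,.0025),c1=(.632,.355,.032),nearR=(.439,.3665,.032),nearL=(.43,.233,.032),farL=(.622,.222,.032)).items(): print(n,proj('w7',p).round())
cs,_=cv2.findContours(m,0,2);c=max(cs,key=cv2.contourArea);q=cv2.approxPolyDP(c,5,True)[:,0];print(q.tolist());print([plane('w7',u,.032)[:2].round(3).tolist() for u in q])
E
```

```text
time: 16.75
eef_pos: [0.4881, 0.305, 0.2108]
tcp_rot: [179.8, -0.5, -135.2]
contact_force: [-0.1, -0.6, 0.5]
finger_gap: 0.101
gripper_force: 25.4
[   0   84   76  123 1133] [ 37. 142.] [  8.  68. 149.]
[  146   101   199   189 15856] [246. 192.] [ 60. 135. 189.]
ca [275. 167.]
c1 [223. 288.]
nearR [344. 187.]
nearL [266.  93.]
farL [143. 211.]
[[269, 101], [146, 216], [222, 289], [232, 282], [224, 288], [149, 218], [155, 210], [227, 278], [265, 246], [274, 154], [281, 156], [280, 212], [288, 228], [341, 188], [288, 237], [344, 191]]
[[0.433, 0.241], [0.625, 0.229], [0.634, 0.356], [0.618, 0.358], [0.631, 0.357], [0.624, 0.233], [0.612, 0.231], [0.618, 0.35], [0.554, 0.353], [0.469, 0.284], [0.465, 0.291], [0.511, 0.336], [0.519, 0.356], [0.442, 0.365], [0.527, 0.364], [0.442, 0.37]]
```

```bash
python3 inch.py '{"segments": [[0,0,0,0,0,0.04,0],[0,0,0,0,0,0.04,0],[0,0,0,0,0,0.04,0],[0,0,0,0,0,0.04,0],[0,0,0,0,0,0.04,0],[0,0,0,0,0,0,0]]}' && python3 inch.py '{"segments": [[0,0,0,0,0,0.015,0],[0,0,0,0,0,0.012,0],[0,0,0,0,0,0.006,0],[0,0,0,0,0,0,0],[0,0,0,0,0,0,0]]}'
```

```text
time: 17.4
eef_pos: [0.4902, 0.3064, 0.0135]
tcp_rot: [179.9, -0.2, -135.2]
contact_force: [-0.7, -1.2, -0.1]
finger_gap: 0.102
gripper_force: 25.4
time: 17.9
eef_pos: [0.4912, 0.3073, -0.0169]
tcp_rot: [-180.0, 0.0, -135.1]
contact_force: [-0.6, 0.3, 0.6]
finger_gap: 0.11
gripper_force: 25.4
```

```bash
python3 inch.py '{"segments": [[0,0,0,0,0,0.006,0],[0,0,0,0,0,0.004,0],[0,0,0,0,0,0,0]]}' && python3 inch.py '{"segments": [[0,0,0,0,0,0,0.1],[0,0,0,0,0,0,0.15],[0,0,0,0,0,0,0.2],[0,0,0,0,0,0,0.3],[0,0,0,0,0,0,0.3],[0,0,0,0,0,0,0.3]]}'
```

```text
time: 18.2
eef_pos: [0.4902, 0.3069, -0.0284]
tcp_rot: [180.0, -0.1, -135.1]
contact_force: [0.4, -0.3, -0.1]
finger_gap: 0.104
gripper_force: 25.4
time: 18.8
eef_pos: [0.4907, 0.3071, -0.0278]
tcp_rot: [180.0, -0.0, -135.1]
contact_force: [0.2, -0.1, 0.0]
finger_gap: 0.299
gripper_force: 0.0
```

```bash
python3 inch.py '{"segments": [[0,0,0,0,0,-0.01,0.3],[0,0,0,0,0,-0.03,0.3],[0,0,0,0,0,-0.04,0.3],[0,0,0,0,0,-0.04,0.3],[0,0,0,0,0,-0.04,0.3],[0,0,0,0,0,-0.04,0.3],[0,0,0,0,0,-0.04,0.3],[0,0,0,0,0,-0.04,0.3],[0,0,0,0,0,-0.04,0.3],[0,0,0,0,0,-0.04,0.3],[0,0,0,0,0,0,0.3]]}'
python3 - <<'E'
from h import *
i,*_=cam('wrist','w8');h=cv2.cvtColor(i,cv2.COLOR_RGB2HSV)
for nm,lo,hi in[('tray',(95,100,90),(125,255,255)),('yellow',(20,180,150),(32,255,255)),('gray-in-tray',(0,0,60),(180,60,255))]:
    m=cv2.inRange(h,lo,hi)
    if nm[0]=='g': 
        M=np.zeros(m.shape,np.uint8);cv2.fillConvexPoly(M,cv2.convexHull(T),255);m&=cv2.erode(M,np.ones((9,9)))
    n,l,st,ce=cv2.connectedComponentsWithStats(m)
    for k in range(1,n):
        if st[k,4]>8: print(nm,st[k],ce[k].round(),plane('w8',ce[k],.008).round(3))
    if nm=='tray': T=max(cv2.findContours(m,0,2)[0],key=cv2.contourArea)
print(r.get_obs()['joint_pos'].round(1))
E
```

```text
time: 19.9
eef_pos: [0.4915, 0.3075, 0.3377]
tcp_rot: [-179.8, 0.4, -135.1]
contact_force: [0.5, 0.5, 0.2]
finger_gap: 0.296
gripper_force: 0.0
tray [  0  90 170 236 898] [ 90. 200.] [0.758 0.141 0.008]
tray [ 179   97  150  146 9821] [255. 169.] [0.53  0.297 0.008]
yellow [275 169   5   4  20] [277. 170.] [0.506 0.323 0.008]
gray-in-tray [274 119   7  51 253] [277. 149.] [0.482 0.299 0.008]
[ 24.   21.2  27.8  96.3   0.  -20.9]
```

Run:
```python
from h import *
c=lambda x,y:(x/3.2+150-.35,y/3.2+60-.35)
W=lambda a,z:plane('w3',c(*a),z)[:2]
L=[W((130,443),.013),W((545,425),.013)];U=[W((120,278),.013),W((540,260),.013)]
for a,b in(L,U): print('edge',a.round(4),b.round(4),np.degrees(np.arctan2(*(a-b)[::-1])))
th=np.mean([np.arctan2(*(a-b)[::-1]) for a,b in(L,U)]); ux=np.array([np.cos(th),np.sin(th)]);uy=np.array([-ux[1],ux[0]])
v=lambda p:(p@ux,p@uy)
print('th',np.degrees(th),'edges v',[round(float(p@uy),4) for p in L+U])
mid=np.mean([p@uy for p in L+U])
g=lambda n,a,z:print(n,np.round([W(a,z)@ux,W(a,z)@uy-mid],4))
g('blank L',(160,368),.024);g('blank R',(303,368),.024);g('blank top',(230,299),.026);g('blank bot',(236,444),.02)
g('jawface top edge',(112,360),.043);g('jawface bottom',(133,360),.013)
g('face front top',(512,350),.0285);g('slide front',(543,300),.033);g('slide rear',(655,260),.033)
g('grip rear top',(635,360),.067);g('grip front bottom',(592,360),.033)
g('grip top y-',(612,316),.067);g('grip bot y+',(612,400),.067)
print('mid',mid,'ux',ux,'uy',uy)
```

```text
edge [ 0.6781 -0.1428] [ 0.5036 -0.115 ] -9.08022186885465
edge [ 0.6626 -0.2106] [ 0.4944 -0.1832] -9.234687264111095
th -9.157454566482873 edges v [-0.0331, -0.0333, -0.1025, -0.1022]
blank L [0.6729 0.0009]
blank R [0.6149 0.0034]
blank top [ 0.6416 -0.0259]
blank bot [0.6458 0.0352]
jawface top edge [ 0.6863 -0.0067]
jawface bottom [ 0.6865 -0.0009]
face front top [ 0.5305 -0.0011]
slide front [ 0.5186 -0.0211]
slide rear [ 0.4755 -0.0345]
grip rear top [ 0.4897 -0.0027]
grip front bottom [0.4994 0.0034]
grip top y- [ 0.4983 -0.019 ]
grip bot y+ [0.4978 0.0118]
mid -0.06778245693476408 ux [ 0.98725471 -0.15914814] uy [0.15914814 0.98725471]
```

```bash
python3 inch.py '{"segments": [[0,0,-7.2,0,0,0,0.4],[0,0,-7.2,0,0,0,0.4],[0,0,-7.2,0,0,0,0.4],[0,0,-7.2,0,0,0,0.4],[0,0,-7.1,0,0,0,0.4],[0,0,0,0,0,0,0.4]]}' >/dev/null && python3 inch.py '{"segments": [[0,0,0,0.045,-0.0059,0,0.4],[0,0,0,0.045,-0.0059,0,0.4],[0,0,0,0.045,-0.0059,0,0.4],[0,0,0,0.045,-0.0059,0,0.4],[0,0,0,0.045,-0.0059,0,0.4],[0,0,0,0.045,-0.0059,0,0.4],[0,0,0,0.045,-0.0059,0,0.4],[0,0,0,0.045,-0.0059,0,0.4],[0,0,0,0.045,-0.0059,0,0.4],[0,0,0,0.045,-0.0059,0,0.4],[0,0,0,0,0,0,0.4],[0,0,0,0,0,0,0.4]]}'
python3 - <<'E'
from h import *
o=r.get_obs();print(totool(np.array([.4784,-.1458,.009])-o['eef_pos']))
cam('wrist','w9');ux=np.array([.98725,-.15915]);uy=np.array([.15915,.98725])
# check: fixed-jaw/face/grip features by gray profile along mid line
g=cv2.cvtColor(cv2.imread('pics/w9.png'),cv2.COLOR_BGR2GRAY)
for z,a,b in((.067,.47,.52),(.0285,.515,.545),(.043,.675,.72)):
    print(z,[(round(u,3),int(g[tuple(np.round(proj('w9',[*(u*ux+(-.0678)*uy),z])).astype(int)[::-1])])) for u in np.arange(a,b,.002)])
E
```

```text
time: 21.75
eef_pos: [0.4763, -0.1472, 0.3317]
tcp_rot: [179.9, 0.0, -99.5]
contact_force: [-0.4, 0.0, 0.8]
finger_gap: 0.402
gripper_force: 0.0
[-0.00162532 -0.00222307  0.32265043]
0.067 [(np.float64(0.47), 251), (np.float64(0.472), 254), (np.float64(0.474), 253), (np.float64(0.476), 236), (np.float64(0.478), 232), (np.float64(0.48), 236), (np.float64(0.482), 237), (np.float64(0.484), 238), (np.float64(0.486), 235), (np.float64(0.488), 182), (np.float64(0.49), 95), (np.float64(0.492), 69), (np.float64(0.494), 71), (np.float64(0.496), 70), (np.float64(0.498), 68), (np.float64(0.5), 104), (np.float64(0.502), 196), (np.float64(0.504), 235), (np.float64(0.506), 238), (np.float64(0.508), 239), (np.float64(0.51), 238), (np.float64(0.512), 239), (np.float64(0.514), 208), (np.float64(0.516), 237), (np.float64(0.518), 230), (np.float64(0.52), 232)]
0.0285 [(np.float64(0.515), 238), (np.float64(0.517), 251), (np.float64(0.519), 254), (np.float64(0.521), 254), (np.float64(0.523), 253), (np.float64(0.525), 226), (np.float64(0.527), 245), (np.float64(0.529), 178), (np.float64(0.531), 246), (np.float64(0.533), 253), (np.float64(0.535), 254), (np.float64(0.537), 254), (np.float64(0.539), 254), (np.float64(0.541), 254), (np.float64(0.543), 254), (np.float64(0.545), 254)]
0.043 [(np.float64(0.675), 215), (np.float64(0.677), 85), (np.float64(0.679), 12), (np.float64(0.681), 12), (np.float64(0.683), 16), (np.float64(0.685), 48), (np.float64(0.687), 57), (np.float64(0.689), 132), (np.float64(0.691), 189), (np.float64(0.693), 222), (np.float64(0.695), 228), (np.float64(0.697), 228), (np.float64(0.699), 226), (np.float64(0.701), 226), (np.float64(0.703), 224), (np.float64(0.705), 202), (np.float64(0.707), 197), (np.float64(0.709), 200), (np.float64(0.711), 202), (np.float64(0.713), 193), (np.float64(0.715), 187), (np.float64(0.717), 173), (np.float64(0.719), 165)]
```

```bash
python3 inch.py '{"segments": [[0,0,-0.3,-0.0016,-0.0015,0.04,0.4],[0,0,0,0,0,0.04,0.4],[0,0,0,0,0,0.04,0.4],[0,0,0,0,0,0.04,0.4],[0,0,0,0,0,0.04,0.4],[0,0,0,0,0,0.04,0.4],[0,0,0,0,0,0.02,0.4],[0,0,0,0,0,0,0.4]]}' && python3 inch.py '{"segments": [[0,0,0,0,0,0.02,0.4],[0,0,0,0,0,0.02,0.4],[0,0,0,0,0,0.012,0.4],[0,0,0,0,0,0.01,0.4],[0,0,0,0,0,0,0.4],[0,0,0,0,0,0,0.4]]}'
```

```text
time: 22.6
eef_pos: [0.4769, -0.1431, 0.0701]
tcp_rot: [179.8, 0.1, -98.9]
contact_force: [-0.3, 0.2, 0.3]
finger_gap: 0.398
gripper_force: 0.0
time: 23.2
eef_pos: [0.4789, -0.1451, 0.011]
tcp_rot: [-180.0, -0.0, -98.9]
contact_force: [0.7, 0.1, 0.3]
finger_gap: 0.401
gripper_force: 0.0
```

```bash
python3 inch.py '{"segments": [[0,0,0,0,0,0,0.2],[0,0,0,0,0,0,0],[0,0,0,0,0,0,0],[0,0,0,0,0,0,0],[0,0,0,0,0,0,0],[0,0,0,0,0,0,0]]}' 30
python3 - <<'E'
from h import *
o=r.get_obs();p=o['eef_pos'][:2];print('u,v',p@[.98725,-.15915],p@[.15915,.98725])
E
```

```text
time: 23.8
eef_pos: [0.4788, -0.1453, 0.0109]
tcp_rot: [-179.9, -0.0, -98.9]
contact_force: [-2.8, 0.9, 5.9]
finger_gap: 0.134
gripper_force: 31.7
u,v 0.49580410983182865 -0.06727416631222591
```

```bash
python3 inch.py '{"segments": [[0,0,0,0,-0.004,0,0],[0,0,0,0,-0.01,0,0],[0,0,0,0,-0.01,0,0],[0,0,0,0,-0.01,0,0],[0,0,0,0,-0.01,0,0],[0,0,0,0,-0.01,0,0],[0,0,0,0,-0.01,0,0],[0,0,0,0,-0.01,0,0],[0,0,0,0,-0.004,0,0],[0,0,0,0,0,0,0]]}'; python3 inch.py '{"segments": [[0,0,0,0,-0.002,0,0],[0,0,0,0,-0.002,0,0]]}'; python3 inch.py '{"segments": [[0,0,0,0,-0.002,0,0],[0,0,0,0,-0.002,0,0]]}';python3 - <<'E'
from h import *
o=r.get_obs();p=o['eef_pos'][:2];print('u,v',p@[.98725,-.15915],p@[.15915,.98725])
E
```

```text
time: 24.8
eef_pos: [0.5563, -0.1576, 0.011]
tcp_rot: [-179.9, -0.0, -98.9]
contact_force: [-0.2, 0.6, 4.2]
finger_gap: 0.136
gripper_force: 31.4
time: 25.0
eef_pos: [0.5591, -0.158, 0.0109]
tcp_rot: [180.0, -0.0, -98.9]
contact_force: [-5.8, -0.2, 8.8]
finger_gap: 0.131
gripper_force: 32.1
time: 25.2
eef_pos: [0.563, -0.1587, 0.0109]
tcp_rot: [180.0, -0.0, -98.9]
contact_force: [-5.7, 1.3, 10.4]
finger_gap: 0.129
gripper_force: 32.1
u,v 0.5810997216377516 -0.06703768111710949
```

```bash
f(){ grep -E 'eef|contact' | tr '\n' ' '; echo; }; python3 inch.py '{"segments": [[0,0,0,0,-0.001,0,0],[0,0,0,0,-0.001,0,0],[0,0,0,0,-0.001,0,0]]}'|f; python3 inch.py '{"segments": [[0,0,0,0,-0.001,0,0],[0,0,0,0,-0.001,0,0]]}'|f;python3 inch.py '{"segments": [[0,0,0,0,-0.001,0,0],[0,0,0,0,-0.001,0,0]]}'|f;python3 inch.py '{"segments": [[0,0,0,0,-0.001,0,0],[0,0,0,0,-0.001,0,0]]}'|f; python3 inch.py '{"segments": [[0,0,0,0,-0.001,0,0]]}'|f
python3 - <<'E'
from h import *
o=r.get_obs();p=o['eef_pos'][:2];print('u,v',p@[.98725,-.15915],p@[.15915,.98725])
cam('wrist','w10')
g=cv2.cvtColor(cv2.imread('pics/w10.png'),cv2.COLOR_BGR2GRAY)
ux=np.array([.98725,-.15915]);uy=np.array([.15915,.98725])
for v in(-.0678,-.083):
  print(v,[int(g[tuple(np.round(proj('w10',[*(u*ux+v*uy),.0285])).astype(int)[::-1])]) for u in np.arange(.600,.694,.001)])
E
```

```text
eef_pos: [0.5659, -0.1591, 0.011] contact_force: [-6.4, 1.1, 9.2] 
eef_pos: [0.5679, -0.1594, 0.0109] contact_force: [-6.1, 1.3, 10.1] 
eef_pos: [0.5699, -0.1597, 0.011] contact_force: [-5.8, 1.0, 9.9] 
eef_pos: [0.5718, -0.1601, 0.0109] contact_force: [-5.1, 0.6, 8.9] 
eef_pos: [0.5728, -0.1602, 0.0109] contact_force: [-7.0, 1.3, 8.9] 
u,v 0.5910200838025684 -0.06698635592083828
-0.0678 [76, 78, 77, 78, 80, 92, 94, 99, 97, 98, 96, 96, 89, 198, 240, 240, 241, 241, 235, 205, 66, 60, 110, 116, 113, 30, 40, 147, 154, 152, 163, 219, 204, 203, 185, 236, 246, 245, 244, 244, 227, 245, 245, 246, 246, 246, 246, 246, 245, 245, 244, 245, 244, 245, 243, 244, 243, 242, 242, 242, 242, 242, 241, 241, 241, 241, 240, 240, 240, 240, 240, 240, 239, 239, 239, 239, 239, 238, 238, 238, 239, 238, 153, 13, 10, 8, 5, 7, 4, 5, 16, 27, 27, 29]
-0.083 [98, 95, 96, 94, 92, 96, 97, 97, 96, 97, 98, 96, 88, 85, 60, 88, 74, 96, 57, 97, 50, 76, 98, 115, 116, 22, 20, 119, 97, 81, 84, 87, 125, 151, 156, 159, 156, 161, 158, 158, 160, 159, 158, 158, 160, 157, 158, 158, 158, 158, 157, 157, 179, 244, 245, 245, 244, 245, 244, 244, 243, 243, 242, 241, 240, 241, 241, 240, 240, 240, 239, 239, 238, 238, 238, 234, 233, 238, 189, 58, 9, 6, 2, 5, 9, 8, 7, 2, 9, 7, 22, 27, 26, 31]
```

```bash
f(){ grep -E 'eef|contact' | tr '\n' ' '; echo; }; for k in a; do python3 inch.py '{"segments": [[0,0,0,0,-0.001,0,0]]}'|f; python3 inch.py '{"segments": [[0,0,0,0,-0.001,0,0]]}'|f;python3 inch.py '{"segments": [[0,0,0,0,-0.001,0,0]]}'|f;python3 inch.py '{"segments": [[0,0,0,0,-0.001,0,0]]}'|f; python3 inch.py '{"segments": [[0,0,0,0,-0.001,0,0]]}'|f; done
cat > prof.py <<'E'
from h import *
import sys
n=sys.argv[1];o=r.get_obs();p=o['eef_pos'][:2];print('u',p@[.98725,-.15915])
cam('wrist',n);cam('wrist',n+'b')
ux=np.array([.98725,-.15915]);uy=np.array([.15915,.98725])
g=cv2.cvtColor(cv2.imread(f'pics/{n}.png'),cv2.COLOR_BGR2GRAY)
for v,z in((-.0678,.0285),(-.083,.0285)):
  print(v,[int(g[tuple(np.round(proj(n,[*(u*ux+v*uy),z])).astype(int)[::-1])]) for u in np.arange(.610,.692,.001)])
E
python3 prof.py w11
```

```text
eef_pos: [0.5737, -0.1603, 0.0109] contact_force: [-6.2, 0.7, 9.4] 
eef_pos: [0.5747, -0.1605, 0.0109] contact_force: [-7.7, 0.6, 9.7] 
eef_pos: [0.5756, -0.1606, 0.0109] contact_force: [-7.4, -0.0, 11.0] 
eef_pos: [0.5765, -0.1608, 0.0109] contact_force: [-8.8, 0.7, 11.6] 
eef_pos: [0.5774, -0.1609, 0.0109] contact_force: [-9.0, 0.5, 11.0] 
u 0.5956217950710813
-0.0678 [96, 99, 97, 99, 95, 98, 94, 102, 236, 242, 241, 236, 94, 61, 109, 119, 113, 38, 35, 143, 153, 154, 157, 205, 178, 158, 160, 154, 204, 238, 244, 212, 214, 246, 246, 246, 246, 246, 246, 246, 246, 246, 246, 246, 245, 245, 245, 244, 244, 244, 244, 243, 243, 243, 243, 242, 243, 242, 242, 241, 242, 241, 241, 240, 240, 240, 240, 241, 240, 239, 240, 239, 240, 231, 158, 11, 9, 5, 10, 13, 19, 26]
-0.083 [95, 100, 99, 98, 98, 98, 95, 82, 67, 86, 60, 101, 56, 79, 98, 119, 112, 22, 56, 111, 103, 86, 86, 92, 132, 153, 160, 163, 160, 159, 161, 161, 160, 161, 158, 160, 159, 158, 159, 160, 158, 159, 161, 159, 158, 157, 195, 237, 245, 245, 245, 245, 244, 243, 243, 242, 242, 242, 242, 242, 241, 241, 241, 240, 241, 240, 240, 236, 232, 127, 16, 7, 8, 11, 4, 9, 12, 10, 10, 6, 21, 27]
```

```bash
python3 inch.py '{"segments": [[0,0,0,0,-0.001,0,0],[0,0,0,0,0,0,0],[0,0,0,0,0,0,0]]}'; python3 prof.py w12; python3 inch.py '{"segments": [[0,0,0,0,0,0,0.2],[0,0,0,0,0,0,0.3],[0,0,0,0,0,0,0.4],[0,0,0,0,0,0,0.4]]}'; python3 prof.py w13
```

```text
time: 27.15
eef_pos: [0.5784, -0.1611, 0.0109]
tcp_rot: [179.9, -0.0, -98.9]
contact_force: [-8.0, 1.1, 9.9]
finger_gap: 0.132
gripper_force: 32.2
u 0.5966600806556364
-0.0678 [82, 96, 97, 99, 99, 98, 100, 98, 106, 236, 241, 238, 111, 62, 106, 118, 116, 35, 34, 142, 154, 153, 191, 205, 179, 159, 160, 155, 197, 237, 244, 210, 213, 247, 247, 246, 247, 247, 245, 246, 246, 247, 246, 246, 245, 245, 245, 244, 245, 244, 244, 244, 244, 242, 243, 242, 242, 242, 242, 241, 241, 242, 241, 240, 241, 240, 241, 240, 241, 240, 239, 239, 239, 232, 162, 15, 8, 5, 7, 8, 24, 25]
-0.083 [99, 99, 97, 99, 98, 100, 98, 96, 85, 73, 60, 101, 60, 79, 98, 117, 116, 25, 54, 112, 95, 87, 85, 91, 135, 154, 159, 159, 158, 162, 159, 159, 163, 160, 160, 160, 160, 162, 158, 158, 160, 160, 158, 159, 157, 159, 159, 158, 171, 246, 246, 245, 244, 244, 244, 243, 243, 243, 242, 241, 242, 241, 241, 241, 241, 241, 240, 235, 233, 127, 18, 9, 15, 5, 9, 9, 3, 7, 8, 7, 28, 27]
time: 27.65
eef_pos: [0.5793, -0.1611, 0.0102]
tcp_rot: [-180.0, -0.0, -98.9]
contact_force: [-0.2, -0.6, -0.4]
finger_gap: 0.398
gripper_force: 0.0
u 0.5975742241880497
-0.0678 [103, 100, 101, 100, 101, 101, 103, 96, 82, 209, 232, 225, 85, 63, 91, 116, 117, 23, 76, 242, 248, 249, 247, 171, 160, 161, 158, 158, 159, 158, 156, 158, 162, 158, 161, 159, 158, 162, 173, 246, 247, 228, 216, 248, 248, 247, 248, 247, 247, 246, 246, 246, 246, 245, 246, 246, 245, 245, 245, 245, 245, 243, 244, 244, 244, 244, 244, 244, 243, 244, 242, 242, 242, 236, 164, 14, 9, 8, 10, 12, 23, 29]
-0.083 [98, 103, 103, 101, 100, 101, 101, 100, 90, 103, 60, 106, 63, 77, 115, 120, 119, 43, 29, 127, 96, 90, 91, 117, 155, 159, 163, 164, 166, 166, 166, 167, 165, 165, 163, 165, 166, 166, 165, 164, 164, 166, 164, 164, 162, 162, 163, 161, 162, 160, 175, 246, 247, 246, 246, 246, 246, 245, 245, 245, 245, 244, 244, 244, 243, 244, 243, 239, 237, 148, 21, 9, 5, 9, 8, 7, 6, 6, 2, 8, 23, 28]
```

```bash
python3 inch.py '{"segments": [[0,0,0,0,0,-0.01,0.4],[0,0,0,0,0,-0.03,0.4],[0,0,0,0,0,-0.04,0.4],[0,0,0,0,0,-0.04,0.4],[0,0,0,0,0,-0.04,0.4],[0,0,0,0,0,-0.04,0.4],[0,0,0,0,0,-0.04,0.4],[0,0,0,0,0,0,0.4],[0,0,0,0,0,0,0.4]]}'
python3 - <<'E'
from h import *
cam('wrist','w14');ux=np.array([.98725,-.15915]);uy=np.array([.15915,.98725])
def pr(n,a,b,v,z):
    g=cv2.imread(f'pics/{n}.png',0).astype(np.float32);us=np.arange(a,b,.001);q=np.array([proj(n,[*(u*ux+v*uy),z]) for u in us],np.float32)
    print(n,v,cv2.remap(g,q[:,:1],q[:,1:],1)[:,0].astype(int).tolist())
for v in(-.0678,-.083):
    pr('w3',.505,.545,v,.0285);pr('w9',.505,.545,v,.0285);pr('w14',.605,.645,v,.0285)
pr('w14',.66,.70,-.0678,.026)
h=cv2.cvtColor(cv2.imread('pics/w14.png'),cv2.COLOR_BGR2HSV)
# pointer/plate: profile along u on the white plate rows, z=.034
for v in(-.088,-.092,-.096,-.100): pr('w9',.478,.52,v,.034);pr('w14',.58,.622,v,.034)
E
```

```text
time: 28.65
eef_pos: [0.5795, -0.1611, 0.2512]
tcp_rot: [-179.9, -0.0, -98.9]
contact_force: [0.4, -0.3, -0.4]
finger_gap: 0.405
gripper_force: 0.0
w3 -0.0678 [225, 233, 236, 237, 237, 238, 238, 238, 238, 233, 214, 164, 123, 164, 225, 251, 253, 254, 254, 253, 252, 251, 251, 236, 194, 107, 111, 178, 244, 253, 253, 254, 254, 254, 254, 254, 254, 254, 254, 254, 254]
w9 -0.0678 [225, 231, 237, 237, 238, 239, 239, 239, 239, 238, 235, 231, 244, 251, 253, 253, 254, 253, 253, 241, 226, 239, 240, 232, 191, 205, 246, 251, 253, 254, 254, 254, 254, 254, 254, 253, 253, 253, 254, 254, 254]
w14 -0.0678 [219, 226, 228, 235, 238, 240, 240, 240, 241, 241, 241, 239, 231, 237, 246, 252, 251, 238, 216, 228, 243, 228, 167, 187, 224, 251, 254, 254, 254, 254, 253, 253, 253, 253, 253, 253, 253, 253, 253, 253, 253]
w3 -0.083 [236, 236, 237, 237, 237, 237, 238, 238, 238, 233, 216, 174, 131, 139, 162, 179, 180, 182, 181, 178, 181, 217, 240, 239, 204, 133, 97, 180, 237, 252, 254, 254, 254, 254, 254, 254, 254, 254, 254, 254, 254]
w9 -0.083 [238, 238, 238, 238, 239, 239, 239, 239, 239, 239, 232, 217, 191, 185, 182,
[... 1661 characters left out ...]
224, 221, 237, 241, 242]
w14 -0.096 [153, 154, 155, 156, 154, 153, 153, 154, 154, 153, 154, 154, 153, 151, 154, 168, 200, 216, 221, 221, 213, 194, 166, 197, 215, 210, 180, 141, 174, 206, 219, 223, 223, 223, 221, 212, 187, 171, 186, 238, 238, 233, 232]
w9 -0.1 [233, 233, 228, 222, 216, 213, 213, 214, 214, 211, 204, 194, 185, 180, 182, 202, 225, 243, 247, 248, 247, 244, 238, 240, 249, 251, 248, 242, 248, 251, 253, 253, 253, 253, 253, 252, 249, 241, 236, 240, 251, 252, 253]
w14 -0.1 [153, 153, 153, 152, 152, 153, 153, 152, 152, 152, 151, 153, 154, 154, 155, 167, 203, 218, 223, 223, 214, 194, 168, 198, 215, 215, 195, 168, 200, 218, 224, 224, 224, 224, 222, 211, 186, 167, 182, 246, 252, 253, 254]
```

```bash
python3 -c "
from bench import r
print(r.hand_in())"
```

```text
the job is handed in; nothing more can be done
None
```

The job is handed in: the screwdriver lies in the near cell of the job tray, and the small (58 mm) blank is held in the caliper with the sprung face pressed back an estimated 3 to 4.5 mm. I inferred that from force readings and image profiles, since I could not read the pointer clearly against its marks. The slide is released and the arm is clear.

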